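# Let off a ratchet clamp around a turned vessel

## Task

The ratchet clamp beside the turned wooden vessel is wound up under spring load. With the fingers shut, push the pawl's release lever fully over to its off stop without forcing it; then take the crank knob, wind it only just tighter until the loaded pawl springs clear of the wheel, without squeezing the vessel hard, and ease the crank slowly back, never letting it run, until it is home against its end stop. Leave the pawl off and the vessel and the things around the clamp where they stand.

Things in the scene. Friction and masses are not known exactly. Their poses are not given: they have to be found in the camera images.
- drum_axis (a point): Point on the upright axis of the clamp's drum, 83 mm above the table. Its axes are the clamp's frame: z up, the jaw slides along +y to the vessel. The clamp is fixed on a board 240 x 470 x 18 mm. Upwards: 16-tooth steel ratchet wheel 120 mm across (30 to 42 mm above the table), drum 64 mm across, crank arm (76 to 86 mm).
- knob_grip (a point): Middle of the crank's upright wooden knob: a round post 20 mm in diameter, 46 mm tall (91 to 137 mm above the table, this point at 114 mm), spinning freely on its pin, 90 mm from the drum axis. In the clamp's frame it lies from the axis in the direction 2.18 rad + joint drum, anticlockwise from +x.
- drum (a joint): Drum and crank angle, rad: 0 = fully back on a hard end stop, about 1.95 = held by the pawl; grows as it is wound tighter, anticlockwise from above. A spring drives it back: 0.5 N m wound (5 N at the knob), 0.07 at 0. Bearing drag 0.13 N m, so it stops by itself 0.3 rad short and must be pushed home. With pawl off and knob let go it runs back far too fast (over 2 rad/s).
- release (a joint): Release lever angle, rad: 0 = on, 0.80 = off at a hard stop; fully over above 0.785. Stays where it is left, by friction: 2 N at its post at first, about 5 N near off; over 15 N is forcing. Turns clockwise from above towards off, about the pin it shares with the pawl.
- release_post (a point): The lever's upright steel post, 12 mm in diameter, 44 to 95 mm above the table (this point at 75 mm), 62 mm from the pin. In the clamp's frame the pin stands at x 49, y -78 mm from the drum axis; the post lies from the pin in the direction -0.70 rad from +x when on, -1.50 rad when off.
- pawl_tip (a point): Nose of the steel pawl, 36 mm above the table, 60 mm from its pin. A spring joins it to the lever: lever on presses it into the teeth, lever off pulls it out. While a tooth bears on it the nose stays hooked, 53 mm from the drum axis, even with the lever off; winding about 0.05 rad tighter frees it and it springs out to about 85 mm.
- jaw (a joint): Travel of the jaw with its rubber pad, m: 0 = open, 30 mm per rad of the drum. At the start the pad is 2 mm off the vessel: winding over about 0.07 rad tighter squeezes it against the wooden V block behind. The jaw's force is three times the extra force at the knob; over 30 N is a hard squeeze.
- vessel_mid (a point): Centre, half-way up, of the turned pale-wood vessel: 80 mm across at the belly, 104 mm tall, standing loose on the clamp's board between jaw and V block; its top is 122 mm above the table.
- gouge: Bystander: carving gouge with a wooden handle, 195 mm long, 24 mm thick, lying on the table.
- phone: Bystander: black slab phone, 150 x 72 x 9 mm, lying on the table.
- bowl: Bystander: small turned bowl, 110 mm across, 50 mm tall.
There are look-alikes about, which are no part of the job. What is meant by the part that bears vessel_mid is not blue, and is the larger of those in its own colour.

How it is judged:
By the outcome, as a careful person would: the job done as asked, in the order asked, and still so for the second after the job is handed in, with the robot touching nothing.
It also fails if it takes over 72 s, if anything falls off the work surface, if the arm or the gripper's body presses on something with over 40 N, if the wrist force passes 120 N, or if a joint passes its speed limit or range.

## Robot

A 7-joint arm with a two-finger parallel gripper is mounted at the origin on the work surface. World frame = base frame: x ahead of the robot, y to its left, z up, the work surface at z = 0. Lengths are in m, angles in rad, forces in N, time in s.
With the tool pointing down it reaches from about 0.4 to 0.85 m from the base axis. Payload 10.4 kg.
Tool frame: the origin (TCP) lies between the finger pads; the fingertips stand 14 mm ahead of it and the grasp point (between the pads) lies 5 mm behind it; z points along the fingers, y is the direction in which the jaws open and shut (so a half turn about z gives the same grasp; the last joint's range is limited). The gripper opens to 87 mm and grips with 3 to 60 N. Pads are 19 mm wide; open, the fingers measure 117 mm over their backs; the gripper's body (75 mm by 190 mm) begins 51 mm behind the grasp point.
Start: joints at [1.299, 0.332, -0.065, 1.46, 0.022, 1.35, -0.088], TCP at [0.154, -0.606, 0.237] pointing down, gripper open.
Joint ranges: [-2.6, 2.6], [-0.5, 2.12], [-1.47, 1.34], [0.16, 2.42], [-1.27, 4.41], [0.06, 2.06], [-2.6, 2.6]. Speed limits (rad/s): [2.22, 2.22, 2.79, 2.79, 3.14, 3.14, 3.14].

## Interface

Orientations are given as a unit quaternion [x, y, z, w].
In Python, from bench import readout, camera, calibration, order gives the robot as it stands.
- The arm moves only by the tool apply_moves, never from a script. Its argument "deltas" is a list of rows, each an object with "translation": the shift along the world's x, y, z in m, a list of three; "turn": the turn, a rotation vector about the world's x, y, z in rad, a list of three; "hand": the finger opening in m, from 0 to 0.087. A call has 1 to 5 rows; each row shifts and turns the pose as measured when the row begins; what a row does not reach is not made up. A row lasts 1/10 s, in which the tool goes at most 50 mm and 8.59 degrees, less where a joint would pass 70% of its speed; a pose out of reach is approached as far as the arm can. A call with a gripper value outside its range is refused whole. The fingers move at their own pace and stop on an object; "newtons" is the grip in N (left out, the last holds). Time passes only in rows, so rows that do not move let the fingers close. It gives the time, the measured TCP pose, the force and the opening at its end, in the units of the state.
- readout.read_state(): the state, without advancing time (a new reading comes with each control period).
- camera(name): name is "scene" or "top" or "wrist"; returns the picture (480x640x3 uint8, red, green, blue); there is no depth.
- calibration(name): a dict with "fx", "fy", "cx", "cy" (pixels), "D" ([k1, k2, p1, p2, k3] as OpenCV has them; the pictures are not rectified), "extrinsics" (4x4, takes a point from world to camera coordinates). Camera axes: x right, y down, z forward; pixel columns grow to the right and rows downward; lengths in m; the calibration is good to about 2 mm. A picture is of the moment at which its call begins: read the wrist's pose just before it. calibration takes no time and is no camera call; for the wrist camera it gives the pose at the moment of the call.
- order.close_job(): hands the job in, once; it reports no verdict.
The state is a dict: "time": time; "joint_positions": joint angles; "joint_vel": joint speeds; "joint_torque": joint torques, N m; "ee_pos": TCP position; "eef_rot": TCP orientation; "ft_force": force on the tool from outside, world axes, zero at the start; "torque": the same for the moment, N m; "width": finger opening in m.
Only numpy, scipy, OpenCV 4.12 (cv2) and the standard library are available. Lean on these libraries where they do the work, as an engineer would, in place of code of your own. Each camera call takes 0.05 s, during which the arm holds its last target. There are 200 camera calls.

## Working session

There is one attempt and no reset: what is moved stays moved. The work goes in short steps, Python scripts to look and compute and a tool call to move; the robot and the scene stay as the last step left them, time stands still between calls to the robot, and variables do not carry over. Pictures are saved under pics/ and viewed, about 8 in all and at most 12, crops included, and the job is handed in when it is done.

Besides the shell and the picture viewer there is one more tool, called after "Call:" in YAML: its name, and indented under it one key for each argument. apply_moves: Moves the arm, as the interface text tells. Its arguments: {"type":"object","properties":{"deltas":{"type":"array","items":{"type":"object","properties":{"translation":{"type":"array","items":{"type":"number"}},"turn":{"type":"array","items":{"type":"number"}},"hand":{"type":"number"}}}},"newtons":{"type":"number"}},"required":["deltas"]}

```bash
mkdir -p pics
python3 - <<'E'
from bench import readout,camera,calibration
import cv2
print(readout.read_state())
for n in ("scene","top"):
    c=camera(n); cv2.imwrite(f"pics/{n}1.png",c[:,:,::-1]); print(n,calibration(n))
E
```

```text
{'time': 0.0, 'joint_positions': array([ 1.29942929,  0.33290191, -0.06469407,  1.46093086,  0.02159998,
        1.34986269, -0.08853531]), 'joint_vel': array([-0.00055556,  0.00093898,  0.00133271,  0.00022796, -0.00161743,
        0.00017137,  0.0013192 ]), 'joint_torque': array([-7.12319725e-04, -6.23260832e+01,  2.41364323e-02, -3.89888656e+01,
       -6.14160625e-02,  4.00051998e-02,  1.52125062e-04]), 'ee_pos': array([ 0.15378701, -0.60542121,  0.23574013]), 'eef_rot': array([ 9.92275343e-01,  1.24053008e-01, -1.19325922e-04, -6.93497914e-04]), 'ft_force': array([-0.71866765,  0.26898817, -0.18902981]), 'torque': array([ 0.04131219, -0.07687489, -0.04016589]), 'width': 0.08708242659977918}
scene {'fx': 499.31228648432375, 'fy': 499.31228648432375, 'cx': 319.4864899598188, 'cy': 240.23517979321977, 'D': array([0.03821674, 0.        , 0.        , 0.        , 0.        ]), 'extrinsics': array([[-0.65292783,  0.75734035,  0.01099326,  0.31935163],
       [ 0.61321657,  0.53708191, -0.57923091, -0.27390254],
       [-0.44457922, -0.37145473, -0.81508938,  1.560006  ],
       [ 0.        ,  0.        ,  0.        ,  1.        ]])}
top {'fx': 470.44649297772156, 'fy': 470.44649297772156, 'cx': 319.9397416785781, 'cy': 236.51719146685508, 'D': array([-0.06599616,  0.        ,  0.        ,  0.        ,  0.        ]), 'extrinsics': array([[-0.00351126, -0.99998922,  0.00303788,  0.0267977 ],
       [-0.99657618,  0.00324829, -0.08261572,  0.49875494],
       [ 0.08260496, -0.00331756, -0.99657685,  1.26597998],
       [ 0.        ,  0.        ,  0.        ,  1.        ]])}
```

View pics/scene1.png

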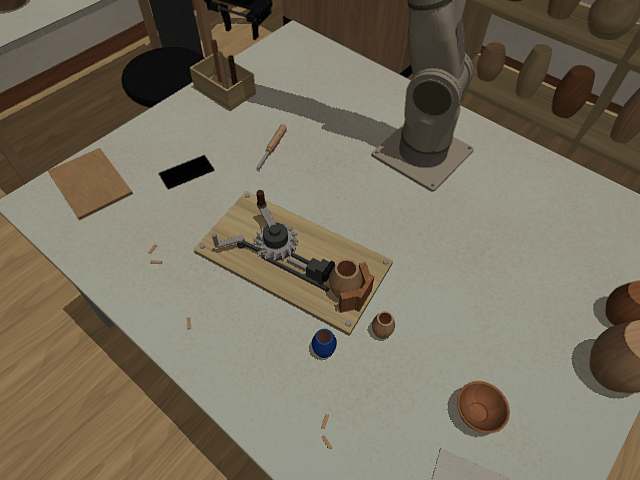

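View pics/top1.png

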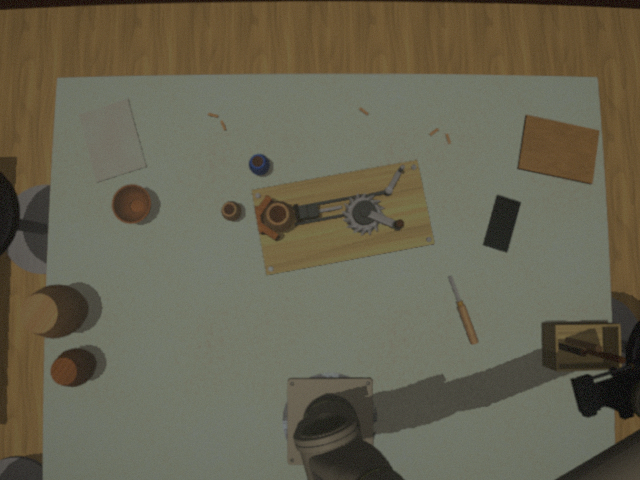

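The top view shows the clamp around (345,215). The drum is at about (364,212), the knob at (398,225), the release post near (403,168) and the vessel at (278,213). I'll enlarge both views.

Run:
```python
import cv2,numpy as np
a=cv2.imread("pics/top1.png")[150:285,245:445]
b=cv2.imread("pics/scene1.png")[180:340,190:400]
cv2.imwrite("pics/topz.png",cv2.resize(a,None,fx=4,fy=4,interpolation=cv2.INTER_CUBIC))
cv2.imwrite("pics/scenez.png",cv2.resize(b,None,fx=3.75,fy=3.75,interpolation=cv2.INTER_CUBIC))
```

```text
(no output)
```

View pics/topz.png

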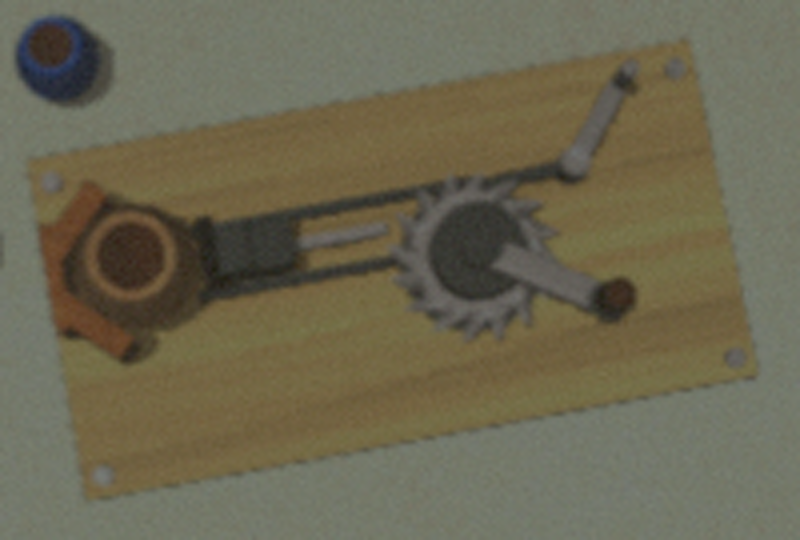

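View pics/scenez.png

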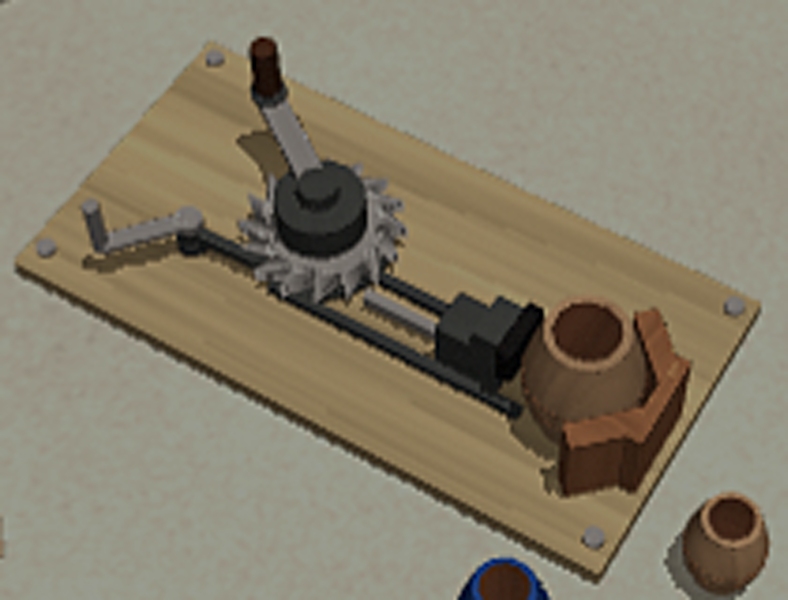

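```bash
cat > h.py <<'E'
import numpy as np,cv2
from bench import readout,camera,calibration
from scipy.optimize import least_squares
def proj(c,P):
    E=c["extrinsics"];K=np.array([[c["fx"],0,c["cx"]],[0,c["fy"],c["cy"]],[0,0,1.]])
    return cv2.projectPoints(np.atleast_2d(P).astype(float),cv2.Rodrigues(E[:3,:3])[0],E[:3,3],K,c["D"])[0][:,0]
def pts(p):  # x,y,yaw,theta,vy,lever
    x,y,w,th,vy,l=p; a=2.18+th
    k=[.09*np.cos(a),.09*np.sin(a)]; q=[.049+.062*np.cos(l),-.078+.062*np.sin(l)]
    L=dict(hub=[0,0,.088],knobtop=[*k,.137],knobbot=[*k,.091],pin=[.049,-.078,.05],posttop=[*q,.095],postbot=[*q,.046],ves=[0,vy,.122],knob=[*k,.114],drum=[0,0,.083])
    R=np.array([[np.cos(w),-np.sin(w),0],[np.sin(w),np.cos(w),0],[0,0,1]])
    return {n:R@np.array(v)+[x,y,0] for n,v in L.items()}
E
python3 - <<'E'
from h import *
T={"hub":(478,250),"knobtop":(620,293),"pin":(573,162),"posttop":(628,70),"ves":(130,254)}
S={"knobtop":(264,43),"knobbot":(268,97),"posttop":(91,205),"postbot":(99,248),"pin":(190,217),"ves":(588,332),"hub":(319,180)}
T={k:np.array(v)/4+(245,150) for k,v in T.items()}; S={k:np.array(v)/3.75+(190,180) for k,v in S.items()}
ct,cs=calibration("top"),calibration("scene")
def res(p):
    P=pts(p); return np.concatenate([proj(ct,P[k])[0]-v for k,v in T.items()]+[proj(cs,P[k])[0]-v for k,v in S.items()])
s=least_squares(res,[.5,-.1,.1,1.95,.2,-.7],loss='soft_l1')
print(s.x); print(dict(zip(list(T)+list(S),res(s.x).reshape(-1,2).round(1).tolist())))
print({k:v.round(4) for k,v in pts(s.x).items()})
E
```

```text
[ 0.5640261  -0.08943678  0.06992492  2.01604672  0.22364053 -0.47678558]
{'hub': [-1.1, 1.6], 'knobtop': [-0.1, 0.7], 'pin': [-0.8, -2.1], 'posttop': [0.1, -0.8], 'ves': [0.0, -1.1], 'knobbot': [0.4, -2.2], 'postbot': [1.0, -1.1]}
{'hub': array([ 0.564 , -0.0894,  0.088 ]), 'knobtop': array([ 0.5252, -0.1706,  0.137 ]), 'knobbot': array([ 0.5252, -0.1706,  0.091 ]), 'pin': array([ 0.6184, -0.1638,  0.05  ]), 'posttop': array([ 0.6753, -0.1884,  0.095 ]), 'postbot': array([ 0.6753, -0.1884,  0.046 ]), 'ves': array([0.5484, 0.1337, 0.122 ]), 'knob': array([ 0.5252, -0.1706,  0.114 ]), 'drum': array([ 0.564 , -0.0894,  0.083 ])}
```

```bash
cat > fit.py <<'E'
from h import *
T={"hub":(478,250),"knobtop":(620,293),"pin":(573,162),"posttop":(628,70),"ves":(130,254)}
S={"knobtop":(264,43),"knobbot":(268,97),"posttop":(91,205),"postbot":(99,248),"pin":(190,217),"ves":(588,332),"hub":(319,180)}
TB=[(28,157),(690,40),(760,375),(90,500)]   # top corners NW(vessel,+x), NE, SE, SW
SB=[(598,575),(15,258),(208,42),(762,305)]
T={k:np.array(v)/4+(245,150) for k,v in T.items()}; S={k:np.array(v)/3.75+(190,180) for k,v in S.items()}
TB=np.array(TB)/4+(245,150); SB=np.array(SB)/3.75+(190,180)
ct,cs=calibration("top"),calibration("scene")
def res(p):
    P=pts(p[:6]); w=p[2]; R=np.array([[np.cos(w),-np.sin(w)],[np.sin(w),np.cos(w)]])
    B=np.array([[.12,.235],[.12,-.235],[-.12,-.235],[-.12,.235]])+p[6:8]
    B=np.c_[B@R.T+p[:2],np.full(4,.018)]
    return np.concatenate([proj(ct,P[k])[0]-v for k,v in T.items()]+[proj(cs,P[k])[0]-v for k,v in S.items()]+[(proj(ct,B)-TB).ravel(),(proj(cs,B)-SB).ravel()])
for fn in ("linear","soft_l1"):
    s=least_squares(res,[.5,-.1,.17,1.95,.2,-.7,0,.08],loss=fn)
    print(s.x.round(4)); print(list(zip(["T"+k for k in T]+["S"+k for k in S]+["TB"]*4+["SB"]*4,res(s.x).reshape(-1,2).round(1).tolist())))
print({k:v.round(4) for k,v in pts(s.x[:6]).items()})
E
python3 fit.py
```

```text
[ 0.5658 -0.0883  0.1581  1.919   0.2209 -0.7135 -0.0026  0.0522]
[('Thub', [-1.1, -3.9]), ('Tknobtop', [-2.2, -1.8]), ('Tpin', [-0.8, -2.2]), ('Tposttop', [0.0, -2.2]), ('Tves', [1.1, 7.1]), ('Sknobtop', [0.1, 1.3]), ('Sknobbot', [0.5, -1.6]), ('Sposttop', [-1.6, -0.3]), ('Spostbot', [-0.6, -0.6]), ('Spin', [-1.4, 1.1]), ('Sves', [3.4, -6.7]), ('Shub', [-1.2, 2.3]), ('TB', [-0.4, -2.0]), ('TB', [0.8, 0.7]), ('TB', [-1.1, 1.7]), ('TB', [-2.8, -1.9]), ('SB', [-2.1, 0.3]), ('SB', [-0.9, -2.2]), ('SB', [2.0, -2.5]), ('SB', [-0.0, 0.1])]
[ 0.5607 -0.0904  0.1729  1.9376  0.2241 -0.6744  0.0036  0.0535]
[('Thub', [-0.2, -1.9]), ('Tknobtop', [-0.9, -0.8]), ('Tpin', [-0.4, -0.7]), ('Tposttop', [-0.6, -1.3]), ('Tves', [0.8, 10.7]), ('Sknobtop', [-0.2, 0.1]), ('Sknobbot', [0.2, -2.8]), ('Sposttop', [-0.4, -0.5]), ('Spostbot', [0.6, -0.8]), ('Spin', [-0.6, -0.1]), ('Sves', [5.9, -9.0]), ('Shub', [-0.4, 0.6]), ('TB', [-0.9, -0.6]), ('TB', [-0.1, -0.4]), ('TB', [-0.7, 0.3]), ('TB', [-2.0, -0.7]), ('SB', [-0.7, -0.5]), ('SB', [-1.2, -0.9]), ('SB', [0.8, -2.0]), ('SB', [-0.0, -1.1])]
{'hub': array([ 0.5607, -0.0904,  0.088 ]), 'knobtop': array([ 0.5238, -0.1725,  0.137 ]), 'knobbot': array([ 0.5238, -0.1725,  0.091 ]), 'pin': array([ 0.6223, -0.1588,  0.05  ]), 'posttop': array([ 0.6767, -0.1886,  0.095 ]), 'postbot': array([ 0.6767, -0.1886,  0.046 ]), 'ves': array([0.5221, 0.1303, 0.122 ]), 'knob': array([ 0.5238, -0.1725,  0.114 ]), 'drum': array([ 0.5607, -0.0904,  0.083 ])}
```

```bash
sed -i 's/ves=\[0,vy/ves=[.03,vy/' h.py; python3 fit.py
```

```text
[ 0.5593 -0.0903  0.1776  1.9523  0.2225 -0.6789  0.0054  0.0531]
[('Thub', [-0.3, -1.4]), ('Tknobtop', [-0.6, -0.9]), ('Tpin', [-0.5, -0.3]), ('Tposttop', [-0.8, -0.9]), ('Tves', [-0.5, -0.1]), ('Sknobtop', [-0.4, -0.0]), ('Sknobbot', [0.0, -2.9]), ('Sposttop', [0.1, -0.7]), ('Spostbot', [1.0, -1.0]), ('Spin', [-0.2, -0.3]), ('Sves', [-0.2, -0.7]), ('Shub', [0.0, 0.3]), ('TB', [-1.0, -0.3]), ('TB', [-0.3, -0.8]), ('TB', [-0.6, -0.2]), ('TB', [-1.7, -0.5]), ('SB', [-0.4, -0.7]), ('SB', [-1.4, -0.5]), ('SB', [0.3, -1.8]), ('SB', [-0.1, -1.5])]
[ 0.5591 -0.0908  0.1777  1.9445  0.2229 -0.6707  0.0054  0.0535]
[('Thub', [-0.1, -1.3]), ('Tknobtop', [-0.5, -0.6]), ('Tpin', [-0.3, -0.2]), ('Tposttop', [-0.7, -0.9]), ('Tves', [-0.5, -0.0]), ('Sknobtop', [-0.3, -0.2]), ('Sknobbot', [0.2, -3.1]), ('Sposttop', [-0.0, -0.7]), ('Spostbot', [0.9, -1.0]), ('Spin', [-0.3, -0.5]), ('Sves', [-0.1, -0.8]), ('Shub', [-0.1, 0.1]), ('TB', [-0.9, -0.2]), ('TB', [-0.3, -0.7]), ('TB', [-0.5, -0.1]), ('TB', [-1.7, -0.4]), ('SB', [-0.3, -0.8]), ('SB', [-1.3, -0.6]), ('SB', [0.4, -1.8]), ('SB', [-0.1, -1.6])]
{'hub': array([ 0.5591, -0.0908,  0.088 ]), 'knobtop': array([ 0.5232, -0.1734,  0.137 ]), 'knobbot': array([ 0.5232, -0.1734,  0.091 ]), 'pin': array([ 0.6211, -0.159 ,  0.05  ]), 'posttop': array([ 0.6757, -0.1883,  0.095 ]), 'postbot': array([ 0.6757, -0.1883,  0.046 ]), 'ves': array([0.5492, 0.1339, 0.122 ]), 'knob': array([ 0.5232, -0.1734,  0.114 ]), 'drum': array([ 0.5591, -0.0908,  0.083 ])}
```

Call:
apply_moves:
  deltas:
    - {"translation": [0.036,0.029,0],"turn": [0,0,0.03],"hand": 0}
    - {"translation": [0.036,0.029,0],"turn": [0,0,0.03],"hand": 0}
    - {"translation": [0.036,0.029,0],"turn": [0,0,0.03],"hand": 0}
    - {"translation": [0.036,0.029,0],"turn": [0,0,0.03],"hand": 0}
    - {"translation": [0.036,0.029,0],"turn": [0,0,0.03],"hand": 0}
  newtons: 20

```text
time: 0.6
ee_pos: [0.3302, -0.4585, 0.233]
eef_rot: [0.981, 0.194, -0.003, -0.002]
ft_force: [0.4, 0.4, 0.4]
width: 0.0552
```

Call:
apply_moves:
  deltas:
    - {"translation": [0.036,0.029,0],"turn": [0,0,0.03],"hand": 0}
    - {"translation": [0.036,0.029,0],"turn": [0,0,0.03],"hand": 0}
    - {"translation": [0.036,0.029,0],"turn": [0,0,0.03],"hand": 0}
    - {"translation": [0.036,0.029,0],"turn": [0,0,0.03],"hand": 0}
    - {"translation": [0.036,0.029,0],"turn": [0,0,0.03],"hand": 0}

```text
time: 1.1
ee_pos: [0.5155, -0.3061, 0.232]
eef_rot: [0.963, 0.269, -0.004, -0.002]
ft_force: [-0.7, -1.2, 0.6]
width: 0.015
```

Call:
apply_moves:
  deltas:
    - {"translation": [0.036,0.027,0],"turn": [0,0,0.03],"hand": 0}
    - {"translation": [0.036,0.027,0],"turn": [0,0,0.03],"hand": 0}
    - {"translation": [0.036,0.027,0],"turn": [0,0,0.03],"hand": 0}
    - {"translation": [0.036,0.027,0],"turn": [0,0,0.02],"hand": 0}
    - {"translation": [0.036,0.026,0],"turn": [0,0,0],"hand": 0}

```text
time: 1.6
ee_pos: [0.701, -0.1656, 0.2302]
eef_rot: [0.946, 0.324, -0.005, -0.002]
ft_force: [1.4, -1.3, 0.3]
width: 0.0
```

Call:
apply_moves:
  deltas:
    - {"translation": [0,0,-0.02],"turn": [0,0,0],"hand": 0}
    - {"translation": [0,0,-0.02],"turn": [0,0,0],"hand": 0}
    - {"translation": [0,0,-0.02],"turn": [0,0,0],"hand": 0}
    - {"translation": [0,0,0],"turn": [0,0,0],"hand": 0}

```text
time: 2.0
ee_pos: [0.7049, -0.1552, 0.1642]
eef_rot: [0.944, 0.329, -0.005, -0.006]
ft_force: [-0.2, -0.6, -0.4]
width: 0.0006
```

Run:
```python
from h import *
s=readout.read_state();print(s['ee_pos'],s['eef_rot'],s['ft_force'])
c=camera("wrist");cal=calibration("wrist");np.save("w.npy",cal,allow_pickle=True)
cv2.imwrite("pics/w1.png",c[:,:,::-1])
P=pts([.5591,-.0908,.1777,1.945,.2229,-.69])
for k in("posttop","postbot","pin","knobtop"):print(k,proj(cal,P[k]))
print(proj(cal,s['ee_pos']))
```

```text
[ 0.70490287 -0.15524065  0.16415051] [ 0.9442699   0.32908019 -0.00525199 -0.00574444] [-0.21516122 -0.58061945 -0.42516628]
posttop [[322.55038185 344.02776706]]
postbot [[321.42947895 306.54098099]]
pin [[238.59179057 338.96678111]]
knobtop [[142.1229731  535.58465137]]
[[305.50742232 336.85221218]]
```

View pics/w1.png

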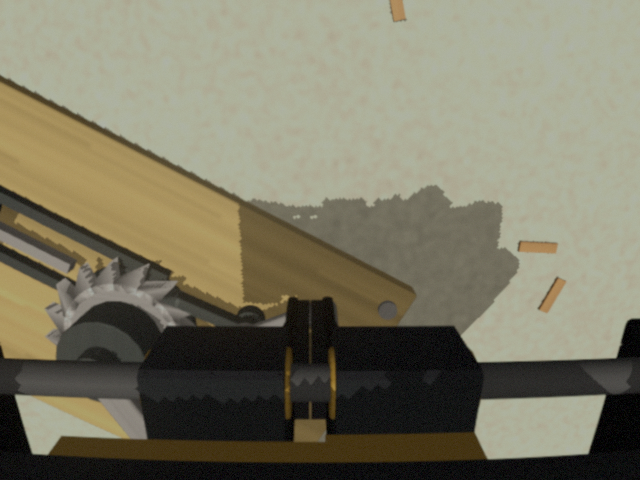

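The wrist view shows the fingers at about (310,350) hiding the post, with the wheel and drum at (110,340). There is about 27 mm of clearance to the estimated post, so I'll descend and approach.

Call:
apply_moves:
  deltas:
    - {"translation": [0.002,-0.004,-0.02],"turn": [0,0,0],"hand": 0}
    - {"translation": [0.002,-0.004,-0.02],"turn": [0,0,0],"hand": 0}
    - {"translation": [0,0,-0.02],"turn": [0,0,0],"hand": 0}
    - {"translation": [0,0,-0.018],"turn": [0,0,0],"hand": 0}
    - {"translation": [0,0,0],"turn": [0,0,0],"hand": 0}

```text
time: 2.55
ee_pos: [0.7115, -0.1658, 0.0901]
eef_rot: [0.945, 0.328, -0.002, -0.003]
ft_force: [-0.9, 0.7, -0.0]
width: 0.0004
```

Call:
apply_moves:
  deltas:
    - {"translation": [-0.004,-0.003,0],"turn": [0,0,0],"hand": 0}
    - {"translation": [-0.004,-0.003,0],"turn": [0,0,0],"hand": 0}
    - {"translation": [-0.004,-0.003,0],"turn": [0,0,0],"hand": 0}

```text
time: 2.85
ee_pos: [0.7002, -0.1756, 0.0931]
eef_rot: [0.945, 0.328, -0.0, -0.003]
ft_force: [-0.1, -0.7, 0.5]
width: 0.0004
```

Call:
apply_moves:
  deltas:
    - {"translation": [-0.003,-0.002,-0.004],"turn": [0,0,0],"hand": 0}
    - {"translation": [-0.003,-0.002,-0.004],"turn": [0,0,0],"hand": 0}
    - {"translation": [-0.003,-0.002,0],"turn": [0,0,0],"hand": 0}
    - {"translation": [-0.003,-0.002,0],"turn": [0,0,0],"hand": 0}

```text
time: 3.25
ee_pos: [0.6881, -0.1849, 0.087]
eef_rot: [0.945, 0.328, 0.002, -0.002]
ft_force: [4.2, 0.9, -0.9]
width: 0.0
```

Call:
apply_moves:
  deltas:
    - {"translation": [-0.003,-0.0023,0],"turn": [0,0,0],"hand": 0}
    - {"translation": [-0.003,-0.0023,0],"turn": [0,0,0],"hand": 0}
    - {"translation": [-0.003,-0.0023,0],"turn": [0,0,0],"hand": 0}

```text
time: 3.55
ee_pos: [0.6804, -0.1917, 0.088]
eef_rot: [0.945, 0.328, 0.004, -0.001]
ft_force: [5.7, 0.1, -0.7]
width: 0.0005
```

Call:
apply_moves:
  deltas:
    - {"translation": [-0.002,-0.0022,0],"turn": [0,0,0],"hand": 0}
    - {"translation": [-0.002,-0.0021,0],"turn": [0,0,0],"hand": 0}
    - {"translation": [-0.0022,-0.0021,0],"turn": [0,0,0],"hand": 0}

```text
time: 3.85
ee_pos: [0.674, -0.1986, 0.0881]
eef_rot: [0.945, 0.328, 0.004, -0.001]
ft_force: [4.6, 0.6, -1.4]
width: -0.0
```

Call:
apply_moves:
  deltas:
    - {"translation": [-0.0023,-0.002,0],"turn": [0,0,0],"hand": 0}
    - {"translation": [-0.0024,-0.0018,0],"turn": [0,0,0],"hand": 0}
    - {"translation": [-0.0025,-0.0018,0],"turn": [0,0,0],"hand": 0}

```text
time: 4.15
ee_pos: [0.6664, -0.2047, 0.0882]
eef_rot: [0.945, 0.328, 0.005, -0.001]
ft_force: [5.8, -0.0, -1.0]
width: 0.0005
```

Call:
apply_moves:
  deltas:
    - {"translation": [-0.0024,-0.0014,0],"turn": [0,0,0],"hand": 0}
    - {"translation": [-0.0025,-0.0013,0],"turn": [0,0,0],"hand": 0}
    - {"translation": [-0.0026,-0.0012,0],"turn": [0,0,0],"hand": 0}

```text
time: 4.45
ee_pos: [0.6584, -0.2089, 0.0883]
eef_rot: [0.945, 0.328, 0.005, -0.001]
ft_force: [5.1, 0.5, -1.3]
width: 0.0002
```

Call:
apply_moves:
  deltas:
    - {"translation": [-0.002,-0.0008,0],"turn": [0,0,0],"hand": 0}
    - {"translation": [-0.002,-0.0007,0],"turn": [0,0,0],"hand": 0}

```text
time: 4.65
ee_pos: [0.6541, -0.2105, 0.0884]
eef_rot: [0.945, 0.328, 0.005, -0.001]
ft_force: [5.1, 0.4, -2.0]
width: 0.0005
```

Call:
apply_moves:
  deltas:
    - {"translation": [-0.0012,-0.0004,0],"turn": [0,0,0],"hand": 0}
    - {"translation": [-0.0012,-0.0004,0],"turn": [0,0,0],"hand": 0}

```text
time: 4.85
ee_pos: [0.6515, -0.2113, 0.0885]
eef_rot: [0.945, 0.328, 0.005, -0.001]
ft_force: [6.1, 0.5, -1.2]
width: 0.0004
```

Call:
apply_moves:
  deltas:
    - {"translation": [-0.0012,-0.0003,0],"turn": [0,0,0],"hand": 0}

```text
time: 4.95
ee_pos: [0.6504, -0.2115, 0.0886]
eef_rot: [0.945, 0.328, 0.005, -0.001]
ft_force: [9.7, 0.5, -2.7]
width: 0.0004
```

Call:
apply_moves:
  deltas:
    - {"translation": [-0.0004,0,0],"turn": [0,0,0],"hand": 0}

```text
time: 5.05
ee_pos: [0.6503, -0.2113, 0.0887]
eef_rot: [0.945, 0.328, 0.006, -0.001]
ft_force: [7.5, 0.3, -2.2]
width: 0.0005
```

Call:
apply_moves:
  deltas:
    - {"translation": [-0.0008,-0.0001,0],"turn": [0,0,0],"hand": 0}

```text
time: 5.15
ee_pos: [0.6501, -0.2111, 0.0889]
eef_rot: [0.944, 0.328, 0.007, -0.001]
ft_force: [8.5, -0.2, -2.6]
width: 0.0005
```

Call:
apply_moves:
  deltas:
    - {"translation": [0.008,0.006,0],"turn": [0,0,0],"hand": 0}
    - {"translation": [0.012,0.009,0],"turn": [0,0,0],"hand": 0}
    - {"translation": [0.008,0.006,0.02],"turn": [0,0,0],"hand": 0}
    - {"translation": [0,0,0.04],"turn": [0,0,0],"hand": 0}
    - {"translation": [0,0,0.04],"turn": [0,0,0],"hand": 0}

```text
time: 5.65
ee_pos: [0.6739, -0.1863, 0.1827]
eef_rot: [0.944, 0.329, -0.002, -0.006]
ft_force: [0.7, -0.9, -0.5]
width: 0.0004
```

Run:
```python
from h import *
s=readout.read_state();print(s['ee_pos'],s['eef_rot'])
ims=[]
for n,(y,x) in {"top":(150,340),"scene":(180,190)}.items():
    c=camera(n)[:,:,::-1]; cv2.imwrite(f"pics/{n}2.png",c); ims.append(cv2.resize(np.ascontiguousarray(c[y:y+100,x:x+100]),(400,400),interpolation=cv2.INTER_CUBIC))
cv2.imwrite("pics/c2.png",np.hstack(ims))
for l in(-.7,-1.45,-1.5):
  P=pts([.5591,-.0908,.1777,1.945,.2229,l])
  print(l,(proj(calibration("top"),P["posttop"])-(340,150))*4,(proj(calibration("scene"),P["posttop"])-(190,180))*4,(proj(calibration("scene"),P["postbot"])-(190,180))*4)
```

```text
[ 0.67392952 -0.18632595  0.18273207] [ 0.9443916   0.32876583 -0.00246031 -0.00561134]
-0.7 [[247.4872239   67.68646224]] [[ 96.43223954 213.70237501]] [[108.66002099 258.45760334]]
-1.45 [[291.77891829 121.08400469]] [[107.80903812 156.43000153]] [[119.46526315 202.03271059]]
-1.5 [[293.15787848 125.5851541 ]] [[110.39231569 152.97890859]] [[121.95641103 198.62937009]]
```

View pics/c2.png

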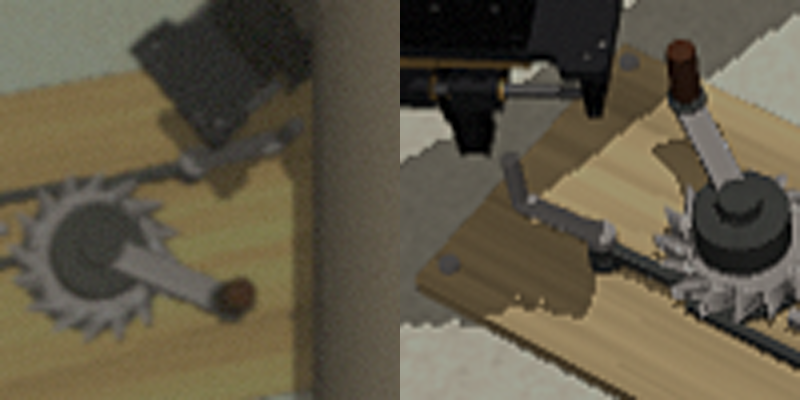

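The post top now sits at (111,155) in the scene crop. The prediction for off is (110,153), so the lever is fully over and the crank hasn't moved. Next I'll go above the knob with the fingers opening.

Call:
apply_moves:
  deltas:
    - {"translation": [-0.035,0.003,0.004],"turn": [0,0,0],"hand": 0.07}
    - {"translation": [-0.035,0.003,0],"turn": [0,0,0],"hand": 0.07}
    - {"translation": [-0.035,0.003,0],"turn": [0,0,0],"hand": 0.07}
    - {"translation": [-0.03,0.003,0],"turn": [0,0,0],"hand": 0.07}
    - {"translation": [-0.012,0,0],"turn": [0,0,0],"hand": 0.07}

```text
time: 6.25
ee_pos: [0.5267, -0.1693, 0.1893]
eef_rot: [0.944, 0.331, -0.001, -0.005]
ft_force: [0.3, -0.1, 0.2]
width: 0.0326
```

Call:
apply_moves:
  deltas:
    - {"translation": [0,0,0],"turn": [0,0,0],"hand": 0.07}
    - {"translation": [0,0,0],"turn": [0,0,0],"hand": 0.07}

```text
time: 6.45
ee_pos: [0.5258, -0.1688, 0.1893]
eef_rot: [0.944, 0.331, -0.002, -0.005]
ft_force: [-0.9, -0.3, 0.4]
width: 0.0487
```

Run:
```python
from h import *
s=readout.read_state();print(s['ee_pos'],s['eef_rot'],s['width'])
c=camera("wrist");cal=calibration("wrist")
cv2.imwrite("pics/w2.png",c[:,:,::-1])
P=pts([.5591,-.0908,.1777,1.945,.2229,-1.5])
for k in("knobtop","knobbot","pin","hub"):print(k,proj(cal,P[k]))
print(proj(cal,[[*s['ee_pos'][:2],z] for z in(.137,.091)]))
```

```text
[ 0.52581648 -0.16877403  0.18929817] [ 0.94377666  0.33053493 -0.00175452 -0.00540382] 0.048667460873208786
knobtop [[312.14913712 294.70794704]]
knobbot [[312.57603598 263.42825392]]
pin [[390.85831945 116.14996123]]
hub [[237.8247549  127.94825001]]
[[308.22151552 285.79305132]
 [309.30947851 255.8197364 ]]
```

View pics/w2.png

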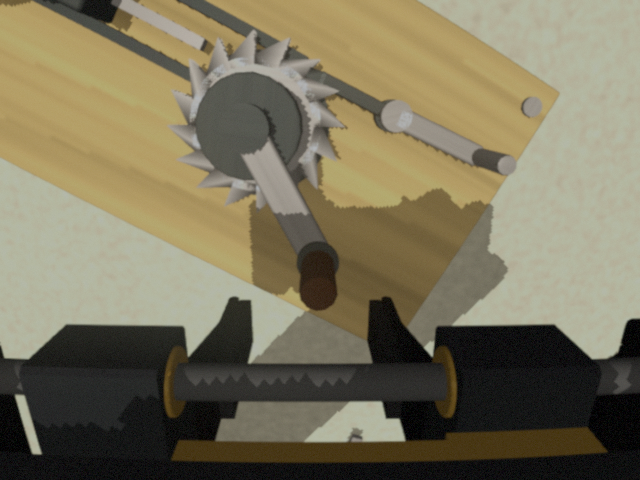

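The knob top is at (318,293), and the fingers' inner edges are at x≈250 and 370, so their centre is about 310. I need to shift about 6.6 mm in −y before descending.

Call:
apply_moves:
  deltas:
    - {"translation": [0.0003,-0.0066,0],"turn": [0,0,0],"hand": 0.07}
    - {"translation": [0,0,-0.02],"turn": [0,0,0],"hand": 0.07}
    - {"translation": [0,0,-0.018],"turn": [0,0,0],"hand": 0.07}
    - {"translation": [0,0,0],"turn": [0,0,0],"hand": 0.07}

```text
time: 6.9
ee_pos: [0.5295, -0.1762, 0.1499]
eef_rot: [0.944, 0.331, -0.001, -0.006]
ft_force: [-0.5, 0.8, 0.1]
width: 0.0693
```

Call:
apply_moves:
  deltas:
    - {"translation": [-0.003,0.0008,-0.012],"turn": [0,0,0],"hand": 0.07}
    - {"translation": [-0.001,0,-0.013],"turn": [0,0,0],"hand": 0.06}
    - {"translation": [-0.001,0,-0.012],"turn": [0,0,0],"hand": 0.05}
    - {"translation": [0,0,0],"turn": [0,0,0],"hand": 0.045}

```text
time: 7.3
ee_pos: [0.5253, -0.1757, 0.1107]
eef_rot: [0.943, 0.331, -0.001, -0.006]
ft_force: [0.3, -0.1, 0.8]
width: 0.0538
```

Run:
```python
from h import *
s=readout.read_state();print(s['ee_pos'],s['eef_rot'],s['width'],s['ft_force'])
c=camera("wrist");cal=calibration("wrist")
cv2.imwrite("pics/w3.png",c[:,:,::-1])
print(proj(cal,[[*s['ee_pos'][:2],z] for z in(.137,.114)]))
```

```text
[ 0.5252981  -0.17572363  0.11067929] [ 9.43492846e-01  3.31338630e-01 -7.90322825e-04 -5.94449690e-03] 0.05375962431995541 [ 0.26501187 -0.10864142  0.77564965]
[[304.03864397 377.42652277]
 [305.39681435 342.11806046]]
```

View pics/w3.png

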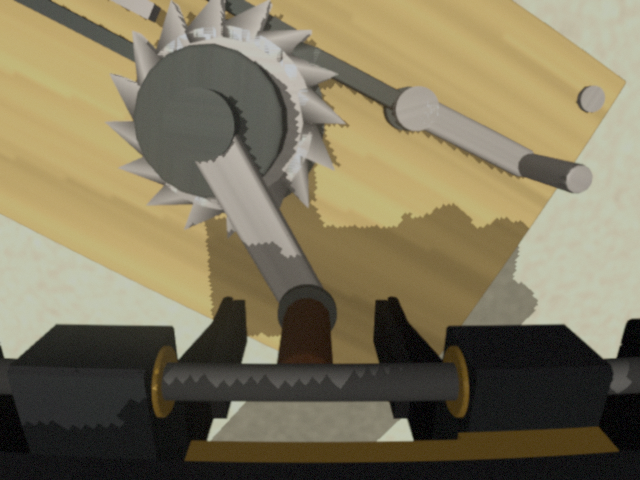

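The knob is centred at column ~306, midway between the fingers (245 and 375). I'll close gently.

Call:
apply_moves:
  deltas:
    - {"translation": [0,0,0],"turn": [0,0,0],"hand": 0.01}
    - {"translation": [0,0,0],"turn": [0,0,0],"hand": 0.01}
    - {"translation": [0,0,0],"turn": [0,0,0],"hand": 0.01}
    - {"translation": [0,0,0],"turn": [0,0,0],"hand": 0.01}
    - {"translation": [0,0,0],"turn": [0,0,0],"hand": 0.01}
  newtons: 20

```text
time: 7.85
ee_pos: [0.5263, -0.175, 0.1131]
eef_rot: [0.943, 0.332, 0.0, -0.006]
ft_force: [-1.4, 0.9, -0.6]
width: 0.0196
```

Call:
apply_moves:
  deltas:
    - {"translation": [0,0,0],"turn": [0,0,0],"hand": 0.01}
    - {"translation": [0,0,0],"turn": [0,0,0],"hand": 0.01}

```text
time: 8.05
ee_pos: [0.5262, -0.1751, 0.1131]
eef_rot: [0.943, 0.332, 0.0, -0.006]
ft_force: [-0.6, 1.2, -0.8]
width: 0.0196
```

Call:
apply_moves:
  deltas:
    - {"translation": [0.0009,-0.0004,0],"turn": [0,0,0],"hand": 0.01}
    - {"translation": [0.0009,-0.0004,0],"turn": [0,0,0],"hand": 0.01}
    - {"translation": [0.0009,-0.0004,0],"turn": [0,0,0],"hand": 0.01}
  newtons: 30

```text
time: 8.35
ee_pos: [0.5274, -0.1755, 0.1131]
eef_rot: [0.943, 0.332, -0.002, -0.007]
ft_force: [-4.8, 2.7, 3.1]
width: 0.0191
```

Call:
apply_moves:
  deltas:
    - {"translation": [0.0009,-0.0004,0],"turn": [0,0,0],"hand": 0.01}

```text
time: 8.45
ee_pos: [0.5277, -0.1757, 0.1131]
eef_rot: [0.943, 0.332, -0.002, -0.007]
ft_force: [-5.4, 3.0, 3.1]
width: 0.0194
```

Call:
apply_moves:
  deltas:
    - {"translation": [0.0016,-0.0007,0],"turn": [0,0,0],"hand": 0.01}
    - {"translation": [0.0016,-0.0007,0],"turn": [0,0,0],"hand": 0.01}

```text
time: 8.65
ee_pos: [0.5298, -0.1765, 0.113]
eef_rot: [0.943, 0.332, -0.004, -0.008]
ft_force: [-6.7, 2.3, 3.7]
width: 0.0191
```

Call:
apply_moves:
  deltas:
    - {"translation": [0.0014,-0.0006,0],"turn": [0,0,0],"hand": 0.01}

```text
time: 8.75
ee_pos: [0.5304, -0.1767, 0.113]
eef_rot: [0.943, 0.332, -0.005, -0.009]
ft_force: [-7.5, 3.2, 5.2]
width: 0.0187
```

Call:
apply_moves:
  deltas:
    - {"translation": [0.0014,-0.0006,0],"turn": [0,0,0],"hand": 0.01}

```text
time: 8.85
ee_pos: [0.5308, -0.1769, 0.113]
eef_rot: [0.943, 0.332, -0.006, -0.009]
ft_force: [-8.8, 3.8, 6.9]
width: 0.0189
```

Run:
```python
from h import *
w=camera("wrist")[:,:,::-1]; s=camera("scene")[:,:,::-1]
cv2.imwrite("pics/w4.png",w);cv2.imwrite("pics/s4.png",s)
a=np.ascontiguousarray(w[0:260,80:600]); a=cv2.resize(a,(800,400))
b=cv2.resize(np.ascontiguousarray(s[215:275,200:360]),(533,200),interpolation=cv2.INTER_CUBIC)
cv2.imwrite("pics/c4.png",np.vstack([a,np.pad(b,((0,0),(0,267),(0,0)))]))
st=readout.read_state();print(st['ee_pos'],st['ft_force'])
```

```text
[ 0.53079014 -0.17687731  0.11298122] [-8.36936927  4.38247004  5.15997779]
```

View pics/c4.png

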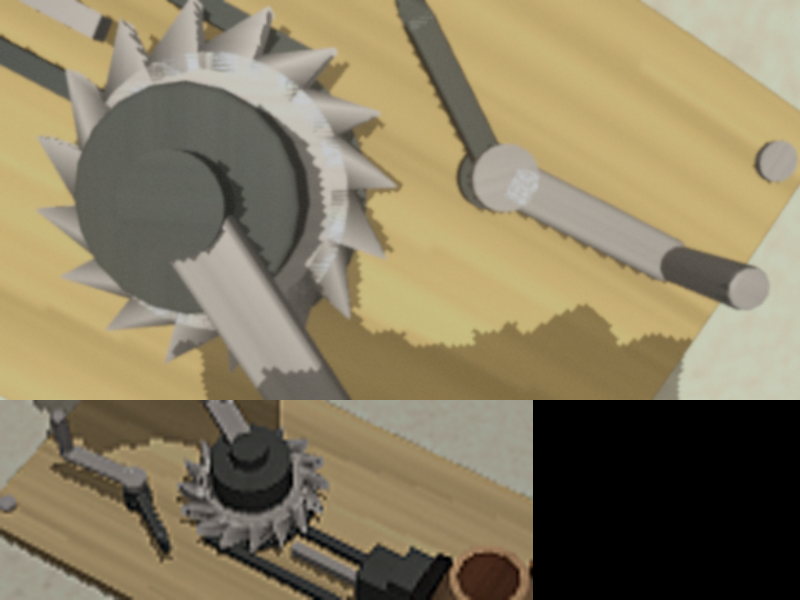

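The pawl is clear: in the wrist crop its tip points to (410,10), well away from the wheel. Next I'll compute the arc for easing back.

Run:
```python
import numpy as np
C=np.array([.5617,-.0923])
p=lambda a:C+.09*np.array([np.cos(a),np.sin(a)])
for a in np.arange(4.358,2.3,-.25):
    print(round(a-2.358,3),p(a).round(4),"per row of .05:",((p(a-.25)-p(a))/5).round(4),[ (p(a-.05*(i+1))-p(a-.05*i)).round(4).tolist() for i in range(5)])
```

```text
2.0 [ 0.5305 -0.1767] per row of .05: [-0.004   0.0021] [[-0.0042, 0.0017], [-0.0041, 0.0019], [-0.004, 0.0021], [-0.0039, 0.0023], [-0.0038, 0.0025]]
1.75 [ 0.5106 -0.1664] per row of .05: [-0.0033  0.003 ] [[-0.0036, 0.0026], [-0.0035, 0.0028], [-0.0034, 0.003], [-0.0032, 0.0032], [-0.003, 0.0033]]
1.5 [ 0.4938 -0.1514] per row of .05: [-0.0025  0.0037] [[-0.0029, 0.0035], [-0.0027, 0.0036], [-0.0025, 0.0037], [-0.0023, 0.0039], [-0.0021, 0.004]]
1.25 [ 0.4813 -0.1328] per row of .05: [-0.0015  0.0042] [[-0.0019, 0.0041], [-0.0017, 0.0042], [-0.0015, 0.0042], [-0.0013, 0.0043], [-0.0011, 0.0044]]
1.0 [ 0.4738 -0.1116] per row of .05: [-0.0004  0.0045] [[-0.0009, 0.0044], [-0.0006, 0.0045], [-0.0004, 0.0045], [-0.0002, 0.0045], [0.0, 0.0045]]
0.75 [ 0.4718 -0.0893] per row of .05: [0.0007 0.0044] [[0.0003, 0.0045], [0.0005, 0.0045], [0.0007, 0.0044], [0.0009, 0.0044], [0.0012, 0.0043]]
0.5 [ 0.4753 -0.0671] per row of .05: [0.0018 0.0041] [[0.0014, 0.0043], [0.0016, 0.0042], [0.0018, 0.0041], [0.002, 0.004], [0.0022, 0.0039]]
0.25 [ 0.4842 -0.0465] per row of .05: [0.0027 0.0035] [[0.0024, 0.0038], [0.0026, 0.0037], [0.0028, 0.0036], [0.0029, 0.0034], [0.0031, 0.0033]]
-0.0 [ 0.4979 -0.0288] per row of .05: [0.0035 0.0028] [[0.0033, 0.0031], [0.0034, 0.0029], [0.0035, 0.0028], [0.0037, 0.0026], [0.0038, 0.0024]]
```

Call:
apply_moves:
  deltas:
    - {"translation": [-0.0015,0.0006,0],"turn": [0,0,0],"hand": 0.01}
    - {"translation": [-0.002,0.0009,0],"turn": [0,0,0],"hand": 0.01}
    - {"translation": [-0.003,0.0014,0],"turn": [0,0,0],"hand": 0.01}
    - {"translation": [-0.003,0.0015,0],"turn": [0,0,0],"hand": 0.01}
    - {"translation": [-0.003,0.0016,0],"turn": [0,0,0],"hand": 0.01}

```text
time: 9.45
ee_pos: [0.5171, -0.1706, 0.1131]
eef_rot: [0.943, 0.332, -0.006, -0.01]
ft_force: [-3.2, 2.4, 1.0]
width: 0.0194
```

Call:
apply_moves:
  deltas:
    - {"translation": [-0.0031,0.0019,0],"turn": [0,0,0],"hand": 0.01}
    - {"translation": [-0.003,0.002,0],"turn": [0,0,0],"hand": 0.01}
    - {"translation": [-0.0029,0.0021,0],"turn": [0,0,0],"hand": 0.01}
    - {"translation": [-0.0028,0.0022,0],"turn": [0,0,0],"hand": 0.01}
    - {"translation": [-0.0027,0.0024,0],"turn": [0,0,0],"hand": 0.01}

```text
time: 9.95
ee_pos: [0.5011, -0.1593, 0.1131]
eef_rot: [0.943, 0.332, -0.006, -0.009]
ft_force: [-2.8, 1.4, 0.7]
width: 0.0189
```

Call:
apply_moves:
  deltas:
    - {"translation": [-0.0026,0.0025,0],"turn": [0,0,0],"hand": 0.01}
    - {"translation": [-0.0025,0.0026,0],"turn": [0,0,0],"hand": 0.01}
    - {"translation": [-0.0024,0.0027,0],"turn": [0,0,0],"hand": 0.01}
    - {"translation": [-0.0023,0.0028,0],"turn": [0,0,0],"hand": 0.01}
    - {"translation": [-0.0021,0.0029,0],"turn": [0,0,0],"hand": 0.01}

```text
time: 10.45
ee_pos: [0.4881, -0.1448, 0.1131]
eef_rot: [0.943, 0.332, -0.006, -0.009]
ft_force: [-3.1, 0.8, 0.9]
width: 0.0193
```

Call:
apply_moves:
  deltas:
    - {"translation": [-0.002,0.003,0],"turn": [0,0,0],"hand": 0.01}
    - {"translation": [-0.0019,0.0031,0],"turn": [0,0,0],"hand": 0.01}
    - {"translation": [-0.0018,0.0031,0],"turn": [0,0,0],"hand": 0.01}
    - {"translation": [-0.0017,0.0032,0],"turn": [0,0,0],"hand": 0.01}
    - {"translation": [-0.0015,0.0033,0],"turn": [0,0,0],"hand": 0.01}

```text
time: 10.95
ee_pos: [0.4784, -0.1277, 0.1131]
eef_rot: [0.943, 0.332, -0.006, -0.009]
ft_force: [-2.9, 1.3, -0.4]
width: 0.0192
```

Call:
apply_moves:
  deltas:
    - {"translation": [-0.0014,0.0033,0],"turn": [0,0,0],"hand": 0.01}
    - {"translation": [-0.0013,0.0034,0],"turn": [0,0,0],"hand": 0.01}
    - {"translation": [-0.0011,0.0034,0],"turn": [0,0,0],"hand": 0.01}
    - {"translation": [-0.001,0.0035,0],"turn": [0,0,0],"hand": 0.01}
    - {"translation": [-0.0009,0.0035,0],"turn": [0,0,0],"hand": 0.01}

```text
time: 11.45
ee_pos: [0.4725, -0.1087, 0.1131]
eef_rot: [0.943, 0.332, -0.006, -0.009]
ft_force: [-1.3, 1.6, -1.8]
width: 0.0195
```

Call:
apply_moves:
  deltas:
    - {"translation": [-0.0005,0.0036,0],"turn": [0,0,0],"hand": 0.01}
    - {"translation": [-0.0003,0.0036,0],"turn": [0,0,0],"hand": 0.01}
    - {"translation": [-0.0002,0.0036,0],"turn": [0,0,0],"hand": 0.01}
    - {"translation": [0,0.0036,0],"turn": [0,0,0],"hand": 0.01}
    - {"translation": [0.0001,0.0036,0],"turn": [0,0,0],"hand": 0.01}

```text
time: 11.95
ee_pos: [0.4711, -0.0891, 0.1131]
eef_rot: [0.943, 0.332, -0.006, -0.009]
ft_force: [-3.8, 1.0, 0.3]
width: 0.0197
```

Call:
apply_moves:
  deltas:
    - {"translation": [0.0003,0.0036,0],"turn": [0,0,0],"hand": 0.01}
    - {"translation": [0.0004,0.0036,0],"turn": [0,0,0],"hand": 0.01}
    - {"translation": [0.0005,0.0036,0],"turn": [0,0,0],"hand": 0.01}
    - {"translation": [0.0007,0.0036,0],"turn": [0,0,0],"hand": 0.01}
    - {"translation": [0.0008,0.0035,0],"turn": [0,0,0],"hand": 0.01}

```text
time: 12.45
ee_pos: [0.4739, -0.0693, 0.1131]
eef_rot: [0.943, 0.332, -0.006, -0.009]
ft_force: [-3.3, 1.5, 0.7]
width: 0.0193
```

Call:
apply_moves:
  deltas:
    - {"translation": [0.001,0.0034,0],"turn": [0,0,0],"hand": 0.01}
    - {"translation": [0.0011,0.0034,0],"turn": [0,0,0],"hand": 0.01}
    - {"translation": [0.0013,0.0034,0],"turn": [0,0,0],"hand": 0.01}
    - {"translation": [0.0014,0.0033,0],"turn": [0,0,0],"hand": 0.01}
    - {"translation": [0.0015,0.0033,0],"turn": [0,0,0],"hand": 0.01}

```text
time: 12.95
ee_pos: [0.481, -0.0508, 0.1131]
eef_rot: [0.943, 0.332, -0.006, -0.01]
ft_force: [-2.4, 0.1, -0.4]
width: 0.0193
```

Call:
apply_moves:
  deltas:
    - {"translation": [0.0016,0.0032,0],"turn": [0,0,0],"hand": 0.01}
    - {"translation": [0.0017,0.0031,0],"turn": [0,0,0],"hand": 0.01}
    - {"translation": [0.0018,0.0031,0],"turn": [0,0,0],"hand": 0.01}

```text
time: 13.25
ee_pos: [0.487, -0.0407, 0.1131]
eef_rot: [0.943, 0.332, -0.006, -0.009]
ft_force: [-1.2, 0.1, -2.5]
width: 0.0187
```

Call:
apply_moves:
  deltas:
    - {"translation": [0.0018,0.0024,0],"turn": [0,0,0],"hand": 0.01}
    - {"translation": [0.0019,0.0024,0],"turn": [0,0,0],"hand": 0.01}
    - {"translation": [0.0019,0.0023,0],"turn": [0,0,0],"hand": 0.01}

```text
time: 13.55
ee_pos: [0.4931, -0.0329, 0.1131]
eef_rot: [0.943, 0.332, -0.006, -0.009]
ft_force: [-1.6, 0.4, -0.6]
width: 0.0194
```

Call:
apply_moves:
  deltas:
    - {"translation": [0.0014,0.0015,0],"turn": [0,0,0],"hand": 0.01}
    - {"translation": [0.0014,0.0015,0],"turn": [0,0,0],"hand": 0.01}

```text
time: 13.75
ee_pos: [0.4963, -0.0295, 0.1131]
eef_rot: [0.943, 0.332, -0.006, -0.009]
ft_force: [-1.7, 0.6, 0.3]
width: 0.0194
```

Call:
apply_moves:
  deltas:
    - {"translation": [0.0014,0.0014,0],"turn": [0,0,0],"hand": 0.01}

```text
time: 13.85
ee_pos: [0.4975, -0.0282, 0.1131]
eef_rot: [0.943, 0.332, -0.006, -0.009]
ft_force: [-5.5, -1.3, 3.4]
width: 0.0195
```

Call:
apply_moves:
  deltas:
    - {"translation": [0.0014,0.0014,0],"turn": [0,0,0],"hand": 0.01}

```text
time: 13.95
ee_pos: [0.498, -0.0278, 0.113]
eef_rot: [0.943, 0.332, -0.008, -0.009]
ft_force: [-10.1, -4.9, 6.9]
width: 0.0194
```

Call:
apply_moves:
  deltas:
    - {"translation": [0.0014,0.0014,0],"turn": [0,0,0],"hand": 0.01}

```text
time: 14.05
ee_pos: [0.4981, -0.0277, 0.113]
eef_rot: [0.943, 0.331, -0.009, -0.009]
ft_force: [-13.1, -4.3, 8.1]
width: 0.019
```

The crank is home against its stop: the knob stays put at (0.498, −0.028) under about 13 N. I'll relax, open and lift straight up.

Call:
apply_moves:
  deltas:
    - {"translation": [0,0,0],"turn": [0,0,0],"hand": 0.01}
    - {"translation": [0,0,0],"turn": [0,0,0],"hand": 0.01}
    - {"translation": [0,0,0],"turn": [0,0,0],"hand": 0.06}
    - {"translation": [0,0,0],"turn": [0,0,0],"hand": 0.06}
    - {"translation": [0,0,0],"turn": [0,0,0],"hand": 0.06}

```text
time: 14.55
ee_pos: [0.4984, -0.0287, 0.1135]
eef_rot: [0.944, 0.331, -0.01, -0.008]
ft_force: [0.4, 0.6, -0.5]
width: 0.0361
```

Call:
apply_moves:
  deltas:
    - {"translation": [0,0,0],"turn": [0,0,0],"hand": 0.06}
    - {"translation": [0,0,0],"turn": [0,0,0],"hand": 0.06}
    - {"translation": [0,0,0],"turn": [0,0,0],"hand": 0.06}
    - {"translation": [0,0,0.01],"turn": [0,0,0],"hand": 0.06}

```text
time: 14.95
ee_pos: [0.4983, -0.0288, 0.1231]
eef_rot: [0.944, 0.331, -0.01, -0.008]
ft_force: [0.6, -0.4, 0.2]
width: 0.0591
```

Released cleanly. I'll go up and back towards the robot's side, then look.

Call:
apply_moves:
  deltas:
    - {"translation": [0,0,0.03],"turn": [0,0,0],"hand": 0.06}
    - {"translation": [0,0,0.04],"turn": [0,0,0],"hand": 0.06}
    - {"translation": [0,0,0.04],"turn": [0,0,0],"hand": 0.06}
    - {"translation": [0,-0.04,0.03],"turn": [0,0,0],"hand": 0.06}
    - {"translation": [0,-0.05,0],"turn": [0,0,0],"hand": 0.06}

```text
time: 15.45
ee_pos: [0.498, -0.1121, 0.273]
eef_rot: [0.941, 0.337, -0.008, -0.008]
ft_force: [0.8, -0.0, -0.8]
width: 0.0601
```

Call:
apply_moves:
  deltas:
    - {"translation": [0,-0.05,0],"turn": [0,0,0],"hand": 0.06}
    - {"translation": [0,-0.05,0],"turn": [0,0,0],"hand": 0.06}
    - {"translation": [0,-0.05,0],"turn": [0,0,0],"hand": 0.06}
    - {"translation": [0,-0.05,0],"turn": [0,0,0],"hand": 0.06}
    - {"translation": [0,0,0],"turn": [0,0,0],"hand": 0.06}

```text
time: 15.95
ee_pos: [0.4954, -0.3216, 0.2793]
eef_rot: [0.942, 0.335, -0.006, -0.004]
ft_force: [-0.5, 0.5, 0.7]
width: 0.0603
```

Run:
```python
from h import *
st=readout.read_state();print(st['time'],st['ee_pos'],st['ft_force'])
ims=[]
for n,(y,x,h,w) in {"top":(150,245,135,200),"scene":(180,190,160,210)}.items():
    c=camera(n)[:,:,::-1]; cv2.imwrite(f"pics/{n}5.png",c); ims.append(cv2.resize(np.ascontiguousarray(c[y:y+h,x:x+w]),(400,300),interpolation=cv2.INTER_CUBIC))
cv2.imwrite("pics/c5.png",np.hstack(ims))
for th in(0,.1):
  P=pts([.5591,-.0908,.1777,th,.2229,-1.5])
  for k in("knobtop","posttop","ves"): print(th,k,(proj(calibration("top"),P[k])-(245,150))*(2,300/135),(proj(calibration("scene"),P[k])-(190,180))*(400/210,300/160)+(400,0))
```

```text
15.95 [ 0.49535037 -0.32163924  0.27925743] [-0.46909111  0.47658542  0.70040645]
0 knobtop [[192.2620311  186.61576145]] [[628.80241474  64.44744397]]
0 posttop [[336.57893924  69.76953006]] [[452.56776937  71.7088634 ]]
0 ves [[ 63.98425935 141.10689454]] [[698.41068334 164.4214019 ]]
0.1 knobtop [[197.66614777 191.95889212]] [[628.01523728  59.16319005]]
0.1 posttop [[336.57893924  69.76953006]] [[452.56776937  71.7088634 ]]
0.1 ves [[ 63.98425935 141.10689454]] [[698.41068334 164.4214019 ]]
```

View pics/c5.png

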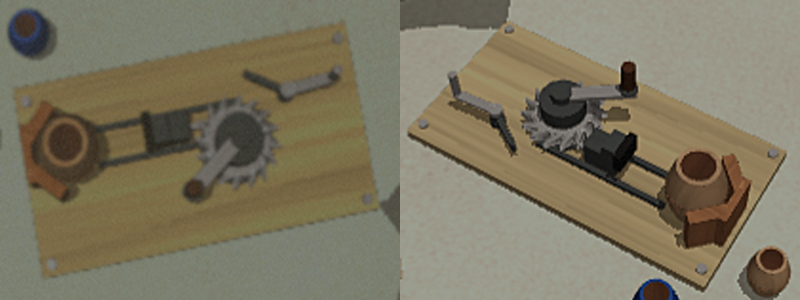

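Everything matches: the knob top at (628,66) fits drum ≈ 0, and the post at (452,74) fits off. The pawl is clear, the jaw is open, and the vessel is still at its place. I'll hand in now.

```bash
python3 -c "
from bench import order; print(order.close_job())"
```

```text
the job is handed in; nothing more can be done
None
```

The clamp is released and the crank is home against its end stop. I handed the job in at about 16 s on the robot's clock, with the arm clear of everything.

- **Release lever:** with the fingers shut, I pushed it to the off stop. The highest force I read was about 10 N. The camera put the post within about 1 px of the predicted off position.
- **Winding tighter:** I took the knob and wound it about 5 mm (roughly 0.05 rad), with 10–11 N at the tool. The wrist picture then showed the pawl well clear of the wheel. The jaw force itself can't be read directly, but the extra force at the knob was only about 3 N, or roughly 9 N at the jaw.
- **Easing back:** I held the knob the whole way and moved it at about 0.4 rad/s. At the stop it no longer moved under about 16 N.
- **Last checks:** the final pictures show the drum at about 0, the lever off, the pawl clear and the jaw open. The vessel is standing where it was. The gouge, phone and bowl were outside the final crops, so I didn't look at them again, but the arm never came near them at low height.
- **Disagreement:** the wrist camera and the fixed cameras differed by about 3 mm on the knob's position. I followed the wrist view, and the grasp was good.

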